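# Lower a telescopic price sign to its next hole

## Task

The price sign on the leaning telescopic stand is too high: bring it down by one hole. Press in the red sprung button on the side of the mast, slide the sleeve with the sign down, and feel for the next hole with a small twist if need be, until the button springs fully out through it; then let go. Leave the goods round the stand where they are.

Things in the scene. Friction and masses are not known exactly. Their poses are not given: they have to be found in the camera images.
- stand: Black steel foot of the sign stand, 200x150x12 mm, fixed to the table. Origin on the table, below where the mast enters the foot; z up; x is the way the mast leans, away from the robot give or take 20 degrees; y to the side where the button is. A gripper fits from the -x side, sloping down 25 to 45 degrees off vertical.
- mast_foot (a point): Point on the mast axis at the top of the foot, 12 mm above the table. z runs up the mast, which leans 40 degrees from vertical towards the foot's +x (direction (0.643, 0, 0.766) in the foot's frame). Along it stands a fixed dark post, 33 mm thick; over the post runs the bright metal sleeve, 38 mm outside diameter, that carries the sign.
- button_tip (a point): Crown of the red button: a round-nosed sprung plunger, 12 mm diameter, in the fixed post, 120 mm up the mast from mast_foot, pointing to the foot's +y, square to the mast. Out, it stands 6 mm proud of the sleeve through a 15 mm round hole, its crown 25 mm from the mast axis. It only moves in and out, not up or down.
- button (a joint): How far the button is pressed in, m: 0 fully out, 0.006 flush with the sleeve's outside, 0.008 trapped under the sleeve between holes. Spring 2 N at 0, 5 N at 0.008. A pinch across mast and button presses it flush; when the sleeve then slides, the hole's edge rides over the round nose and pushes it right in. It springs out by itself once a hole lies over it within about 1.5 mm.
- sleeve_hole (a point): Point on the mast axis at the sleeve's lowest hole, in which the button stands at the start; moves with the sleeve. z up the mast, y towards that hole. The sleeve's lower end is 28 mm below this point. More holes follow up the sleeve, 40 mm apart along it.
- sleeve (a joint): How far the sleeve has slid down the post, m: 0 at the start, 0.040 with the button in the next hole. A friction bush holds the sleeve where it is left: sliding takes 1 to 3 N beyond its weight, riding over the button about 12 N more. The pinch that presses the button can also draw the sleeve down, with a grip of 25 N or more; at the next hole the button stops it.
- sleeve_turn (a joint): Turn of sleeve and sign about the mast, rad, anticlockwise seen from its top, about 0 at the start. With the button trapped it turns to 0.75 either way (friction 0.05 N m). The next hole is out of line with the first by up to 0.4 rad to either side, differently on every stand: the sleeve must be turned that much the other way (play 0.08 rad) for the button to drop in, which stops the turn.
- sleeve_ring (a point): Centre of the raised crimp ring (41 mm diameter, 5 mm long) that joins the sleeve's lower and upper lengths, on the mast axis 20 mm above sleeve_hole. The upper length was crimped on by hand, so its holes are out of line with the lower one; the sign does not show by how much. The sleeve's plain upper length runs on to 125 mm above sleeve_hole.
- sign_middle (a point): Front middle of the price sign (156 wide, 112 high, black frame, red band), which sits on the front of the sleeve's top, parallel to the mast, facing the foot's -x; its lower edge is 104 mm up the mast from sleeve_hole and 30 mm in front of the mast axis. Moves with the sleeve.
- oat_pack_left: Bystander, to be left alone (sizes in mm): clear clamshell of oat rounds, 136x186x59, lying at the front left; origin at the centre of its underside.
- oat_pack_back: Bystander, to be left alone (sizes in mm): clear clamshell of oat rounds, 136x186x59, at the back left; origin at the centre of its underside.
- oat_pack_mid: Bystander, to be left alone (sizes in mm): clear clamshell of oat rounds, 136x186x59, at the back; origin at the centre of its underside.
- roll_pack_near: Bystander, to be left alone (sizes in mm): film pack of six rolls on a black tray, 151x141x61, to the right of the stand; origin at the centre of its underside.
- roll_pack_far: Bystander, to be left alone (sizes in mm): film pack of six rolls on a black tray, 151x141x61, at the back right; origin at the centre of its underside.
- tub: Bystander, to be left alone (sizes in mm): round white tub of spread, 106 across and 68 high, at the front right; origin at the centre of its underside.
- jar: Bystander, to be left alone (sizes in mm): glass jar with a black lid, 66 across and 90 high, to the left of the stand; origin at the centre of its underside.

How it is judged:
By the outcome, as a careful person would: the job done as asked, in the order asked, and still so for the second after the job is handed in, with the robot touching nothing.
It also fails if it takes over 58 s, if anything falls off the work surface, if the arm or the gripper's body presses on something with over 40 N, if the wrist force passes 120 N, or if a joint passes its speed limit or range.

## Robot

A 6-joint arm with a two-finger parallel gripper is mounted at the origin on a cart in front of the work surface, level with it; the furniture and walls round the work are solid. World frame = base frame: x ahead of the robot, y to its left, z up, the work surface at z = 0. Lengths are in mm, angles in rad, forces in N, time in s.
With the tool pointing down it reaches from about 275 to 1000 mm from the base axis. Payload 8.4 kg.
Tool frame: the origin (TCP) lies between the finger pads; the fingertips stand 22 mm ahead of it and the grasp point (between the pads) lies 3 mm ahead of it; z points along the fingers, y is the direction in which the jaws open and shut (so a half turn about z gives the same grasp; the last joint's range is limited). The gripper opens to 85 mm and grips with 20 to 120 N. Pads are 22 mm wide; open, the fingers measure 114 mm over their backs; the gripper's body (76 mm by 85 mm) begins 54 mm behind the grasp point. The pads swing forward as they close: fully open they stand 13 mm farther back than shut.
Start: joints at [-1.214, 0.353, 1.633, -0, 1.155, -0.002], TCP at [219.468, -585.202, 253.281] pointing down, gripper open.
Joint ranges: [-2.63, 2.63], [-0.92, 2.1], [0.06, 2.66], [-1.3, 4.44], [0, 2.69], [-3.02, 3.02]. Speed limits (rad/s): [2.22, 2.22, 2.79, 3.14, 3.14, 3.14].

## Interface

Orientations are given as a rotation vector (axis times angle).
In Python, from workcell import env gives the robot as it stands.
- The arm moves only by the shell command python3 -m creep 'ROWS' [OPENING] [FORCE]. ROWS is a JSON object of lists of equal length, an entry for each row: "delta_pos": the shift along the tool's x, y, z in mm, a list of three; "turn": the turn, a rotation vector about the tool's x, y, z in rad, a list of three. In form: {"delta_pos": [[tx, ty, tz], ...], "turn": [[rx, ry, rz], ...]}. A call has 1 to 12 rows; each row is the pose to reach, as a shift and turn from the pose measured when the call began, along the tool's axes at that moment; what a row does not reach only later rows make up. A row lasts 1/12 s, in which the tool goes at most 41.7 mm and 7.16 degrees, less where a joint would pass 70% of its speed; a pose out of reach is approached as far as the arm can. A call with a gripper value outside its range is refused whole. OPENING is the finger opening in mm, from 0 to 85.4, set as the call begins (- or left out, the last holds). The fingers move at their own pace and stop on an object; FORCE is the grip in N (left out, the last holds). Time passes only in rows, so rows that repeat a pose let the fingers close. It gives the time, the measured TCP pose, the force and the opening at its end, in the units of the state.
- env.read_state(): the state, without advancing time (a new reading comes with each control period).
- env.snapshot(name): name is "scene" or "top" or "wrist"; returns a dict with "frame" (480x640x3 uint8, blue, green, red), "fx", "fy", "cx", "cy" (pixels), "xyz" and "attitude" of the camera in the world. Camera axes: x right, y down, z forward; pixel columns grow to the right and rows downward; lengths in mm; the calibration is good to about 2 mm. A picture is of the moment at which its call begins. There is no depth.
- env.job_done(): hands the job in, once; it reports no verdict.
The state is a dict: "time_s": time; "joint_pos": joint angles; "qvel": joint speeds; "joint_efforts": joint torques, N m; "tcp_pos": TCP position; "ee_rot": TCP orientation; "force": force on the tool from outside, world axes, zero at the start; "torque": the same for the moment, N m; "finger_gap": opening from 0.0 (shut) to 1.0 (fully open).
Only numpy, scipy, OpenCV 4.12 (cv2) and the standard library are available. Lean on these libraries where they do the work, as an engineer would, in place of code of your own. Each camera call takes 0.05 s, during which the arm holds its last target.

## Working session

There is one attempt and no reset: what is moved stays moved. The work goes in short steps, Python scripts to look and compute and a shell command to move; the robot and the scene stay as the last step left them, time stands still between calls to the robot, and variables do not carry over. Pictures are saved under pics/ and viewed, and the job is handed in when it is done.

```bash
mkdir -p pics; ls; python3 - <<'E'
from workcell import env
import cv2
s=env.read_state(); print(s)
for n in ("scene","top","wrist"):
    d=env.snapshot(n); cv2.imwrite(f"pics/{n}0.png",d["frame"]); print(n,d["fx"],d["fy"],d["cx"],d["cy"],d["xyz"],d["attitude"])
E
```

```text
pics
{'time_s': 0.0, 'joint_pos': array([-1.21441351e+00,  3.53649805e-01,  1.63416285e+00,  8.66163684e-06,
        1.15522891e+00, -2.40982673e-03]), 'qvel': array([ 2.03644577e-03,  1.46389886e-05, -2.48004820e-05,  3.60348228e-04,
       -6.84640993e-04, -1.34213574e-03]), 'joint_efforts': array([ 3.94486381e-05, -6.05247402e+01, -3.42060113e+01, -1.35842929e-04,
        9.37710924e-03,  6.45349630e-06]), 'tcp_pos': array([ 219.29716027, -584.76035648,  252.54835656]), 'ee_rot': array([-3.08977129e+00, -5.60311859e-01,  3.88285234e-04]), 'force': array([ 0.88658965, -0.19604221,  0.77729898]), 'torque': array([ 0.03187436, -0.05404515,  0.00603639]), 'finger_gap': 0.997963986867831}
scene 565.138807382115 565.138807382115 318.5450305165928 238.70202749108805 [-471.87441094  532.84227877  675.36799558] [-1.18021209  1.89205579 -1.24998704]
top 439.0022086964354 439.0022086964354 319.5040456337717 238.26932497911406 [ 448.84298156    8.70423679 1216.35725299] [-2.14635177  2.15801131 -0.14207716]
wrist 410.5315930956778 410.5315930956778 312.38862358043474 230.47444052855644 [ 299.71949537 -555.24728195  373.89755349] [ 2.34621186 -1.62557518 -0.27507528]
```

View pics/scene0.png

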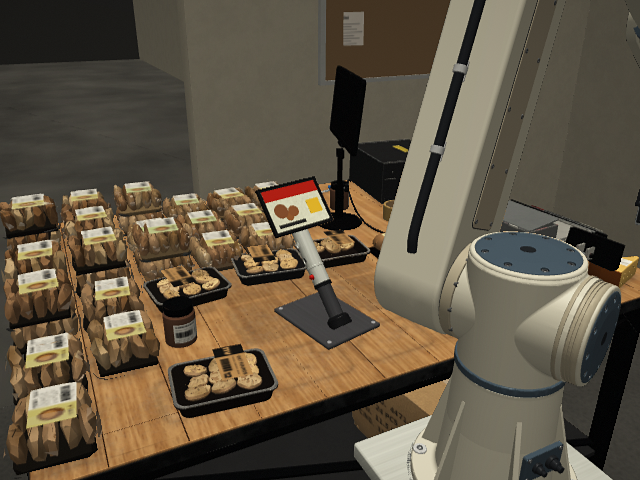

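View pics/top0.png

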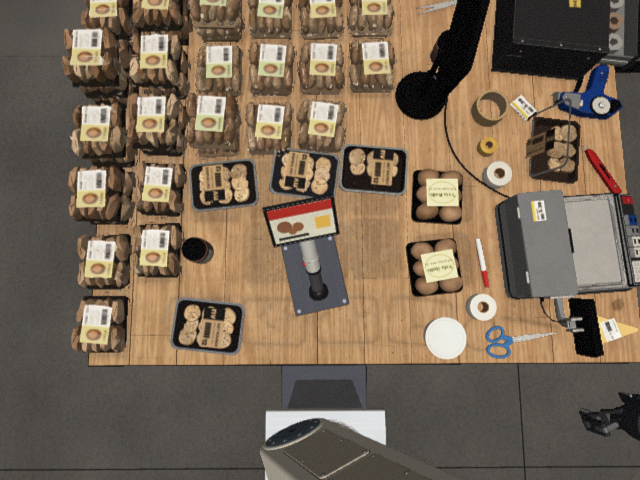

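View pics/wrist0.png

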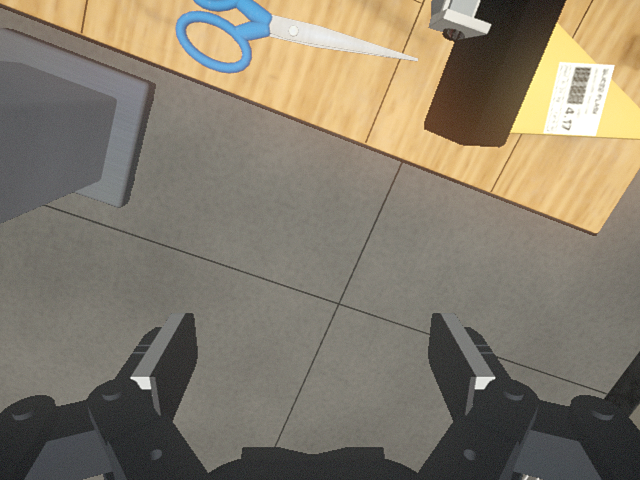

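The scene view shows the stand at about (320,290), with the red button near (311,277). The top view shows the foot at about (315,275). I'll zoom in on both.

```bash
cat > h.py <<'E'
import numpy as np, cv2
from scipy.spatial.transform import Rotation as R
def ray(d,u,v):
    r=R.from_rotvec(d["attitude"]).apply([(u-d["cx"])/d["fx"],(v-d["cy"])/d["fy"],1.0]); return np.array(d["xyz"]),r/np.linalg.norm(r)
def onz(d,u,v,z):
    o,r=ray(d,u,v); return o+r*(z-o[2])/r[2]
def tri(a,b):
    (o1,r1),(o2,r2)=a,b
    t=np.linalg.lstsq(np.c_[r1,-r2],o2-o1,rcond=None)[0]
    p,q=o1+r1*t[0],o2+r2*t[1]; return (p+q)/2,np.linalg.norm(p-q)
def proj(d,p):
    c=R.from_rotvec(d["attitude"]).inv().apply(np.array(p)-d["xyz"]); return np.array([d["cx"]+d["fx"]*c[...,0]/c[...,2],d["cy"]+d["fy"]*c[...,1]/c[...,2]]).T
E
python3 - <<'E'
import cv2
a=cv2.imread("pics/top0.png")[190:330,250:370]; cv2.imwrite("pics/topc.png",cv2.resize(a,None,fx=4.2,fy=4.2,interpolation=cv2.INTER_CUBIC))
a=cv2.imread("pics/scene0.png")[170:350,250:390]; cv2.imwrite("pics/scenec.png",cv2.resize(a,None,fx=3.3,fy=3.3,interpolation=cv2.INTER_CUBIC))
E
```

```text
(no output)
```

View pics/topc.png

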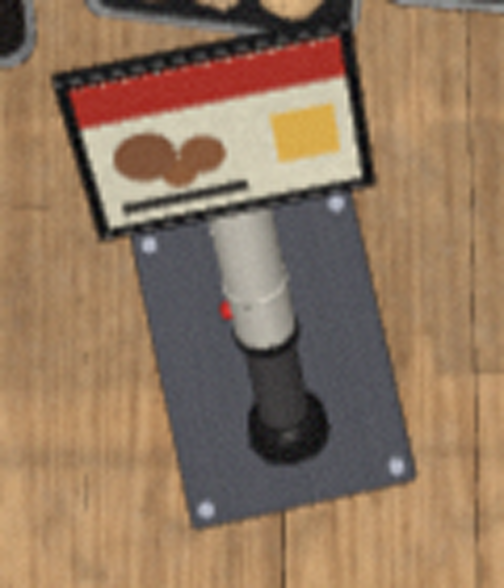

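View pics/scenec.png

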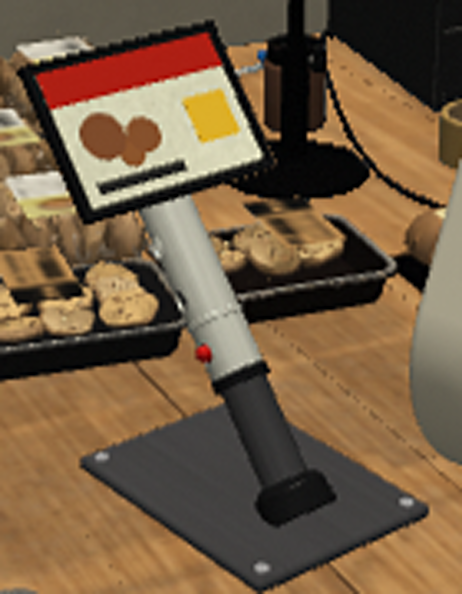

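```bash
python3 - <<'E'
from workcell import env
from h import *
t=env.snapshot("top"); s=env.snapshot("scene")
T=lambda u,v:(250+(u+.5)/4.2-.5,190+(v+.5)/4.2-.5)
S=lambda u,v:(250+(u+.5)/3.3-.5,170+(v+.5)/3.3-.5)
tb=[T(148,244),T(336,203),T(206,510),T(397,466)]
P=np.array([onz(t,*p,13) for p in tb]); print(P.round(1))
for p in [S(102,456),S(406,501),S(261,568)]: print("scene bolt",onz(s,*p,13).round(1))
ux=(P[0]+P[1]-P[2]-P[3])/2; uy=(P[0]+P[2]-P[1]-P[3])/2
print("yaw",np.arctan2(ux[1],ux[0]),np.arctan2(-uy[0],uy[1]),ux,uy)
# button via red mask
for n,d,(x0,x1,y0,y1) in (("top",t,(295,325,255,272)),("scene",s,(300,322,265,290))):
    f=d["frame"][y0:y1,x0:x1].astype(int); m=(f[...,2]>1.7*f[...,1])&(f[...,2]>90); v,u=np.nonzero(m); print(n,m.sum(),u.mean()+x0,v.mean()+y0)
    if n=="top": a=ray(d,u.mean()+x0,v.mean()+y0)
    else: b=ray(d,u.mean()+x0,v.mean()+y0)
print("button",tri(a,b))
print("foot mid",P.mean(0))
yaw=np.arctan2(ux[1],ux[0])
Rf=R.from_euler('z',yaw)
bt=tri(a,b)[0]; print("yaw",yaw)
# foot origin from button: button = O + Rf*(0,0,12)+120*mast + 25*y (centroid ~23.5)
print("O from button",bt-Rf.apply(np.array([0,23,12])+120*np.array([.643,0,.766])))
# sign lower corners
print("signlow", tri(ray(t,*T(103,238)),ray(s,*S(90,219))), tri(ray(t,*T(372,184)),ray(s,*S(271,159))))
print("signtop", tri(ray(t,*T(55,76)),ray(s,*S(20,70))), tri(ray(t,*T(346,30)),ray(s,*S(212,24))))
E
```

```text
[[583.9 105.2  13. ]
 [610.4 -18.5  13. ]
 [411.3  66.9  13. ]
 [438.7 -56.5  13. ]]
scene bolt [582.9 105.9  13. ]
scene bolt [439.3 -54.7  13. ]
scene bolt [410.7  69.5  13. ]
yaw 0.21790136514444577 0.21477022231311538 [172.13885953  38.11444808   0.        ] [-26.94638418 123.53105733   0.        ]
top 10 303.2 263.5
scene 21 311.14285714285717 276.42857142857144
button (array([533.1593895 ,  51.2741024 , 105.03336597]), np.float64(0.3829407451901907))
foot mid [511.07931552  24.29514196  13.        ]
yaw 0.21790136514444577
O from button [462.7961352   12.13744383   1.11336597]
signlow (array([566.66966903, 115.86114004, 200.98047556]), np.float64(1.7203236303242118)) (array([595.50355089, -32.59663176, 207.96021998]), np.float64(3.3322972880247566))
signtop (array([641.49709504, 132.84301142, 282.54862545]), np.float64(1.8225646598064615)) (array([663.17242189, -18.03070035, 288.57684672]), np.float64(0.2684500244887156))
```

```bash
cat >> h.py <<'E'
yaw=0.216
Rf=R.from_euler('z',yaw)
O=np.array([462.5,12.8,0.])
m=Rf.apply([.6428,0,.766]); yf=Rf.apply([0,1,0]); front=Rf.apply([-.766,0,.6428])
F=O+[0,0,12]
def sl(up,ang,r=19.): # sleeve surface point, ang anticlockwise from +y seen from top
    # anticlockwise about m: y -> m x y
    return F+m*up+r*(np.cos(ang)*yf+np.sin(ang)*np.cross(m,yf))
def tool(tilt,rollm=0.0):
    z=Rf.apply([np.sin(tilt),0,-np.cos(tilt)]); y=-yf; x=np.cross(y,z)
    return R.from_matrix(np.c_[x,y,z])
def delta(st,pos,rot):
    R0=R.from_rotvec(st["ee_rot"]); return R0.inv().apply(pos-st["tcp_pos"]).round(1),(R0.inv()*rot).as_rotvec().round(3)
E
python3 - <<'E'
from workcell import env
from h import *
s=env.snapshot("scene");t=env.snapshot("top")
print("m x y",np.cross(m,yf)@front)
for nm,d in (("scene",s),("top",t)):
  f=cv2.resize(d["frame"],None,fx=12,fy=12,interpolation=cv2.INTER_CUBIC)
  for up in (160,200):
    for a,c in ((-.4,(255,0,0)),(0,(0,255,0)),(.4,(0,0,255))):
        p=proj(d,sl(up,a)); print(nm,up,a,p.round(1)); 
  print(proj(d,sl(120,0,25)))
f=s["frame"][225:290,290:335]; cv2.imwrite("pics/sc2.png",cv2.resize(f,None,fx=9,fy=9,interpolation=cv2.INTER_CUBIC))
tl=tool(np.radians(42)); st=env.read_state()
print(tl.as_matrix().round(3))
P=F+120*m; print("P",P)
print("pre",delta(st,P-tl.as_matrix()[:,2]*140,tl),P-tl.as_matrix()[:,2]*140)
E
```

```text
m x y 0.9999478400000001
scene 160 -0.4 [304.4 260.9]
scene 160 0 [305.4 260. ]
scene 160 0.4 [307.5 258.8]
scene 200 -0.4 [297.4 244.7]
scene 200 0 [298.3 243.8]
scene 200 0.4 [300.4 242.4]
[310.34939488 277.23281203]
top 160 -0.4 [302. 250.]
top 160 0 [301.8 252.2]
top 160 0.4 [302.8 254.1]
top 200 -0.4 [299.2 238.4]
top 200 0 [299.  240.6]
top 200 0.4 [300.  242.5]
[302.17359    263.76886197]
[[ 0.726  0.214  0.654]
 [ 0.159 -0.977  0.143]
 [ 0.669  0.    -0.743]]
P [537.8435567   29.33211904 103.92      ]
pre (array([ 421.2, -476.8,   45.3]), array([-0.053,  0.732,  0.136])) [446.34211549   9.25458641 207.96027557]
```

View pics/sc2.png

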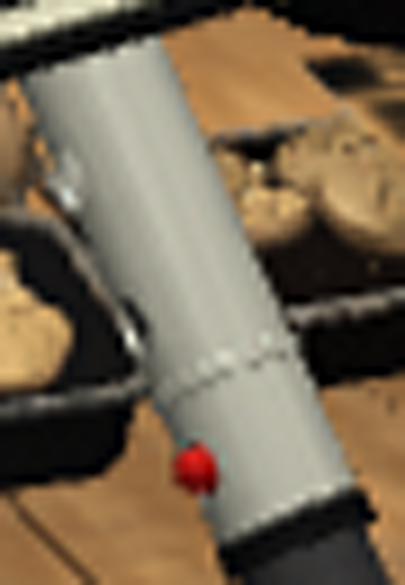

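```bash
python3 -m creep '{"delta_pos": [[10,-10,-25],[30,-34,-50],[55,-62,-65],[80,-90,-75],[105,-119,-80],[130,-147,-80],[155,-175,-80],[180,-203,-80],[205,-232,-80],[230,-260,-80],[255,-288,-80],[280,-316,-80]], "turn": [[0,0,0],[0,0,0],[0,0,0],[0,0,0],[0,0,0],[0,0,0],[0,0,0],[0,0,0],[0,0,0],[0,0,0],[0,0,0],[0,0,0]]}' 85; cat > pre.py <<'E'
import sys
from workcell import env
from h import *
back=float(sys.argv[1]); up=float(sys.argv[2]); tl=tool(np.radians(float(sys.argv[3]) if len(sys.argv)>3 else 42)); st=env.read_state()
print(st["time_s"],st["joint_pos"].round(2),st["tcp_pos"].round(1),st["force"].round(1),st["finger_gap"])
tg=F+up*m-tl.as_matrix()[:,2]*back
print(delta(st,tg,tl),tg.round(1))
E
python3 pre.py 140 120
```

```text
time_s: 1.35
tcp_pos: [370.8, -189.2, 333.5]
ee_rot: [3.091, 0.56, 0.001]
force: [0.4, 0.1, 0.3]
finger_gap: 0.996
1.35 [-0.48 -0.06  1.95  0.    1.26  0.74] [ 370.8 -189.2  333.5] [0.4 0.1 0.3] 0.9955993823626564
(array([ 140.3, -159.4,  125.6]), array([-0.052,  0.731,  0.136])) [446.3   9.3 208. ]
```

```bash
python3 -m creep '{"delta_pos": [[15,-18,8],[32,-38,18],[50,-58,30],[68,-78,42],[85,-98,55],[102,-118,70],[118,-136,85],[130,-150,100],[137,-156,112],[140,-159,122],[140,-159,125],[140,-159,125]], "turn": [[-0.005,0.07,0.01],[-0.01,0.14,0.03],[-0.015,0.21,0.04],[-0.02,0.29,0.05],[-0.03,0.37,0.07],[-0.03,0.45,0.08],[-0.04,0.53,0.1],[-0.045,0.61,0.11],[-0.05,0.68,0.13],[-0.052,0.73,0.136],[-0.052,0.731,0.136],[-0.052,0.731,0.136]]}' 85; python3 pre.py 140 120; python3 - <<'E'
from workcell import env
from h import *
for n in ("wrist","scene"):
    d=env.snapshot(n); cv2.imwrite(f"pics/{n}1.png",d["frame"])
    if n=="wrist":
        for up in (120,160,200): print(up,[proj(d,sl(up,a,25 if up==120 else 19)).round(0).tolist() for a in (-.4,0,.4)])
E
```

```text
time_s: 2.35
tcp_pos: [447.6, 12.3, 214.8]
ee_rot: [-2.838, -0.325, -1.075]
force: [0.9, 0.6, 0.6]
finger_gap: 0.998
2.35 [-0.16 -0.08  2.48  1.38  0.27 -0.1 ] [447.6  12.3 214.8] [0.9 0.6 0.6] 0.9978001675581781
(array([-6. ,  2.7,  3.9]), array([-0.016,  0.008,  0.006])) [446.3   9.3 208. ]
120 [[286.0, 222.0], [282.0, 229.0], [284.0, 235.0]]
160 [[293.0, 169.0], [290.0, 173.0], [292.0, 177.0]]
200 [[292.0, 106.0], [288.0, 109.0], [290.0, 111.0]]
```

View pics/wrist1.png

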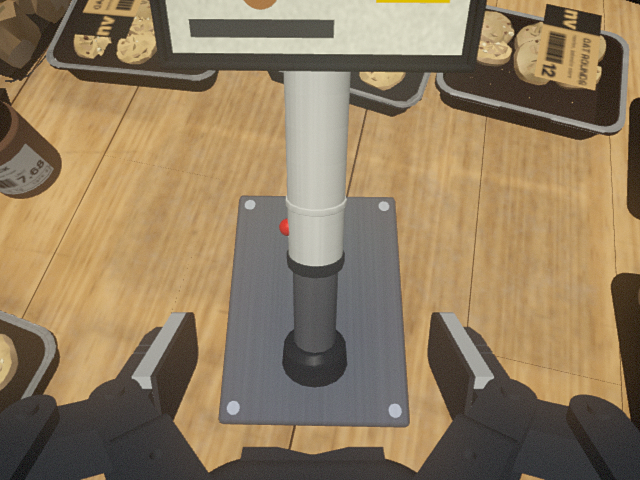

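View pics/scene1.png

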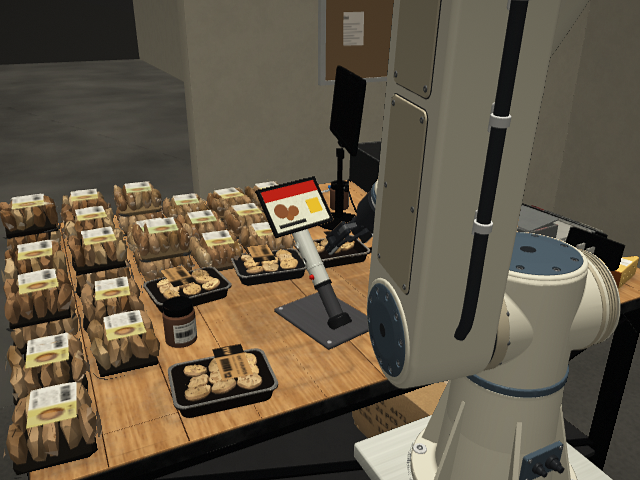

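The wrist view shows the button at (284,228) against a predicted (282,229), so the localisation is good. The next hole isn't visible from the front. Together with the scene view, that suggests it's offset clockwise, so the sleeve needs an anticlockwise turn. I'll go in.

```bash
python3 -m creep '{"delta_pos": [[-2,1,10],[-4,2,24],[-6,2.7,38],[-6,2.7,52],[-6,2.7,66],[-6,2.7,80],[-6,2.7,92],[-6,2.7,102],[-6,2.7,110],[-6,2.7,114],[-6,2.7,114],[-6,2.7,114]], "turn": [[-0.005,0.003,0.002],[-0.01,0.006,0.004],[-0.016,0.008,0.006],[-0.016,0.008,0.006],[-0.016,0.008,0.006],[-0.016,0.008,0.006],[-0.016,0.008,0.006],[-0.016,0.008,0.006],[-0.016,0.008,0.006],[-0.016,0.008,0.006],[-0.016,0.008,0.006],[-0.016,0.008,0.006]]}' 85; python3 pre.py 0 119; python3 - <<'E'
from workcell import env
from h import *
d=env.snapshot("wrist"); cv2.imwrite("pics/wrist2.png",d["frame"])
E
```

```text
time_s: 3.45
tcp_pos: [516.4, 27.1, 124.7]
ee_rot: [-2.846, -0.306, -1.089]
force: [0.2, -0.9, 0.6]
finger_gap: 0.994
3.45 [-0.07  0.29  2.44  2.55  0.35 -1.22] [516.4  27.1 124.7] [ 0.2 -0.9  0.6] 0.9940385516085966
(array([ 1.1,  2.5, 30. ]), array([-0.002,  0.002, -0.002])) [537.2  29.2 103.2]
```

View pics/wrist2.png

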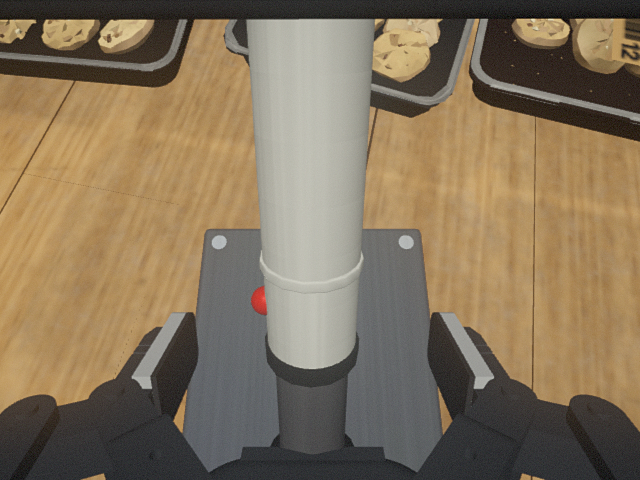

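```bash
python3 -m creep '{"delta_pos": [[0.5,1,8],[1,2,16],[1,2.5,23],[1,2.5,28],[1,2.5,30],[1,2.5,30],[1,2.5,30]], "turn": [[0,0,0],[0,0,0],[0,0,0],[0,0,0],[0,0,0],[0,0,0],[0,0,0]]}' 85; python3 pre.py 0 119; python3 - <<'E'
from workcell import env
from h import *
d=env.snapshot("wrist"); cv2.imwrite("pics/wrist3.png",d["frame"])
E
```

```text
time_s: 4.08
tcp_pos: [536.8, 29.1, 102.8]
ee_rot: [-2.846, -0.306, -1.088]
force: [0.0, -0.3, -0.3]
finger_gap: 0.996
4.0833 [-0.06  0.37  2.4   2.64  0.39 -1.3 ] [536.8  29.1 102.8] [ 0.  -0.3 -0.3] 0.9964330022257739
(array([ 0.5, -0. ,  0. ]), array([-0.002,  0.003, -0.002])) [537.2  29.2 103.2]
```

View pics/wrist3.png

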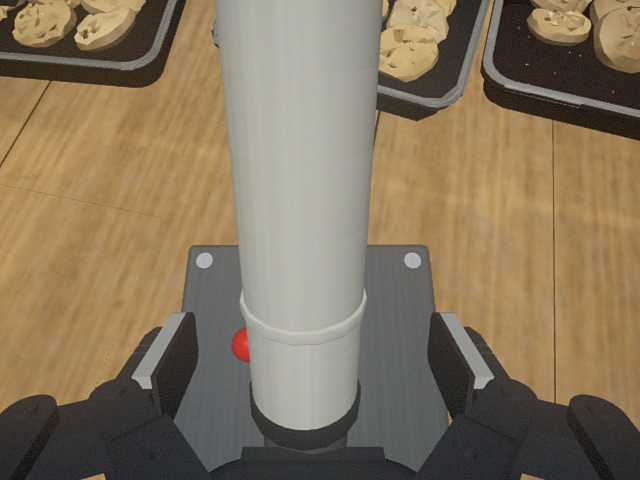

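```bash
sed -i 's/^O=.*/O=np.array([462.5,12.8,0.])+2.3*np.array([-np.sin(.216),np.cos(.216),0])/' h.py; python3 -m creep '{"delta_pos": [[0.5,-1.2,0],[0.5,-2.5,0],[0.5,-2.5,0],[0.5,-2.5,0]], "turn": [[0,0,0],[0,0,0],[0,0,0],[0,0,0]]}' 55; python3 -m creep '{"delta_pos": [[0,0,0],[0,0,0],[0,0,0],[0,0,0],[0,0,0],[0,0,0],[0,0,0],[0,0,0]], "turn": [[0,0,0],[0,0,0],[0,0,0],[0,0,0],[0,0,0],[0,0,0],[0,0,0],[0,0,0]]}' 25 45; python3 pre.py 0 119; python3 - <<'E'
from workcell import env
from h import *
d=env.snapshot("wrist"); cv2.imwrite("pics/wrist4.png",d["frame"])
d=env.snapshot("scene"); cv2.imwrite("pics/scene4.png",cv2.resize(d["frame"][190:340,250:390],None,fx=4,fy=4,interpolation=cv2.INTER_CUBIC))
E
```

```text
time_s: 4.47
tcp_pos: [536.6, 31.7, 103.6]
ee_rot: [-2.846, -0.306, -1.089]
force: [-1.1, 0.6, 0.7]
finger_gap: 0.647
time_s: 5.13
tcp_pos: [536.3, 32.0, 103.7]
ee_rot: [-2.845, -0.308, -1.089]
force: [-4.4, 2.0, 5.0]
finger_gap: 0.439
5.1333 [-0.05  0.37  2.41  2.65  0.39 -1.31] [536.3  32.  103.7] [-4.4  2.   5. ] 0.43934351664664995
(array([-0.2,  0.7,  0.6]), array([-0.002,  0.002, -0.001])) [536.7  31.4 103.2]
```

View pics/wrist4.png

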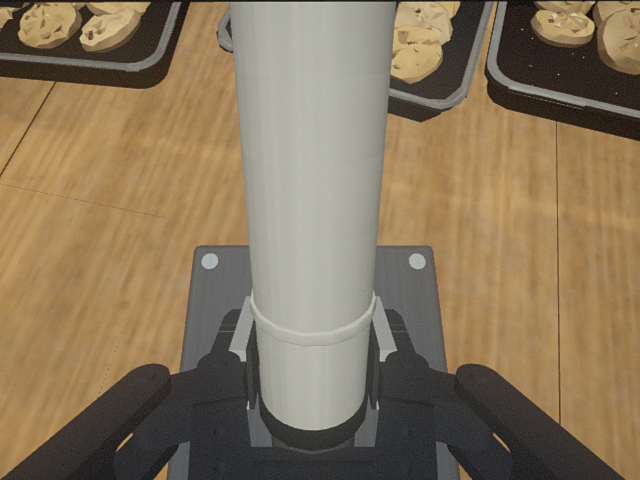

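View pics/scene4.png

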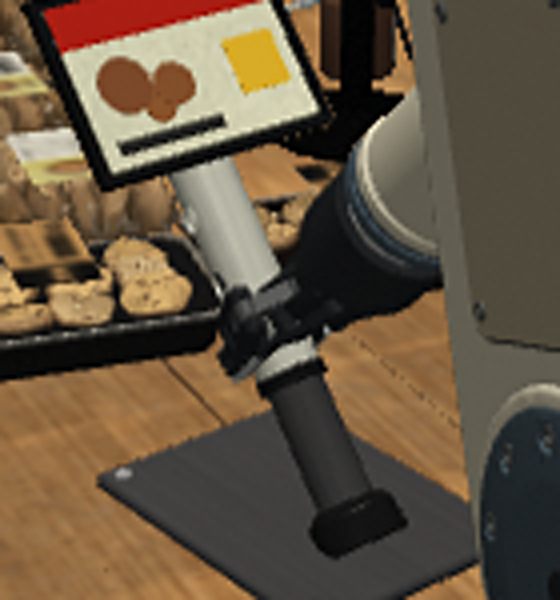

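Grip gap is 37.5 mm, so the button is flush. Next I'll slide 30 mm down the mast, then check.

```bash
python3 -m creep '{"delta_pos": [[-2,0,0.3],[-5,0,0.7],[-8,0,1.1],[-11,0,1.5],[-14,0,2],[-17,0,2.4],[-20,0,2.8],[-23,0,3.2],[-26,0,3.7],[-29,0,4.1],[-30,0,4.2],[-30,0,4.2]], "turn": [[0,0,0],[0,0,0],[0,0,0],[0,0,0],[0,0,0],[0,0,0],[0,0,0],[0,0,0],[0,0,0],[0,0,0],[0,0,0],[0,0,0]]}' 25 60; python3 pre.py 0 79; python3 - <<'E'
from workcell import env
from h import *
st=env.read_state(); print("up",(st["tcp_pos"]-F)@m,"torque",st["torque"].round(2))
d=env.snapshot("wrist"); cv2.imwrite("pics/wrist5.png",d["frame"])
d=env.snapshot("scene"); cv2.imwrite("pics/scene5.png",cv2.resize(d["frame"][190:340,250:390],None,fx=4,fy=4,interpolation=cv2.INTER_CUBIC))
E
```

```text
time_s: 6.23
tcp_pos: [517.5, 28.0, 81.0]
ee_rot: [-2.844, -0.308, -1.091]
force: [-2.3, 0.4, 4.9]
finger_gap: 0.431
6.2333 [-0.07  0.43  2.45  2.72  0.48 -1.41] [517.5  28.   81. ] [-2.3  0.4  4.9] 0.43140244451281734
(array([-10.3,   0.7,   2.2]), array([-0.002,  0.   , -0.001])) [511.6  25.9  72.5]
up 89.48130990084803 torque [0.07 0.07 0.12]
```

View pics/wrist5.png

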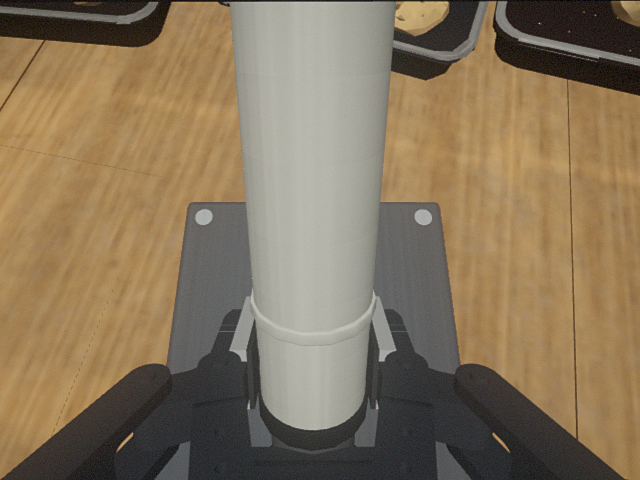

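View pics/scene5.png

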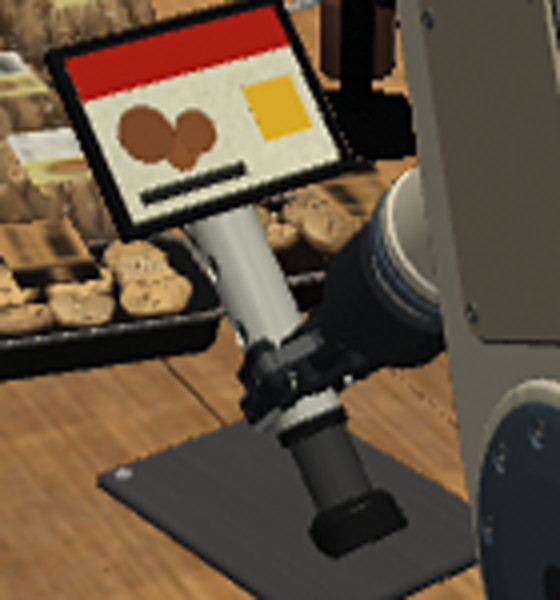

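```bash
python3 -m creep '{"delta_pos": [[-3,0,0.4],[-6,0,0.8],[-9,0,1.2],[-10.1,0,1.4],[-10.1,0,1.4],[-10.1,0,1.4]], "turn": [[0,0,0],[0,0,0],[0,0,0],[0,0,0],[0,0,0],[0,0,0]]}' 25 60; python3 - <<'E'
from workcell import env
from h import *
st=env.read_state(); print("slid",(np.array([536.3,32.0,103.7])-st["tcp_pos"])@m,"torque",st["torque"].round(2))
E
python3 -m creep '{"delta_pos": [[0,0,0],[0,0,0],[0,0,0],[0,0,0],[0,0,0],[0,0,0],[0,0,0],[0,0,0]], "turn": [[0.03,0,-0.004],[0.06,0,-0.008],[0.09,0,-0.013],[0.12,0,-0.017],[0.15,0,-0.021],[0.18,0,-0.025],[0.20,0,-0.028],[0.20,0,-0.028]]}' 25 60
cat > chk.py <<'E'
import sys
from workcell import env
from h import *
st=env.read_state(); d=st["tcp_pos"]-np.array([536.3,32.0,103.7])
print("slid",-d@m,"perp",d@yf,d@front,"torque about m at tcp?",st["torque"]@m,st["torque"].round(2),st["force"].round(1),"gap",st["finger_gap"])
r0=R.from_rotvec([-2.845,-0.308,-1.089]); print("turn about m",(R.from_rotvec(st["ee_rot"])*r0.inv()).as_rotvec()@m, st["joint_pos"].round(2))
n=sys.argv[1]
w=env.snapshot("wrist"); cv2.imwrite(f"pics/w{n}.png",w["frame"])
s=env.snapshot("scene"); cv2.imwrite(f"pics/s{n}.png",cv2.resize(s["frame"][210:330,270:370],None,fx=5,fy=5,interpolation=cv2.INTER_CUBIC))
E
python3 chk.py 6
```

```text
time_s: 6.83
tcp_pos: [510.6, 26.5, 72.7]
ee_rot: [-2.845, -0.307, -1.089]
force: [-1.0, -0.1, -2.0]
finger_gap: 0.427
slid 40.676251410395 torque [-0.04  0.55  0.06]
time_s: 7.5
tcp_pos: [510.6, 26.2, 72.6]
ee_rot: [-2.672, -0.432, -1.001]
force: [0.9, 4.0, -0.7]
finger_gap: 0.431
slid 40.723592634117416 perp -0.12044743758722165 0.19715174829469448 torque about m at tcp? 0.5204553616569182 [0.28 0.35 0.39] [ 0.9  4.  -0.7] gap 0.4306979034624271
turn about m 0.20277725015527345 [-0.25  0.47  2.41  2.11  0.59 -1.04]
```

View pics/w6.png

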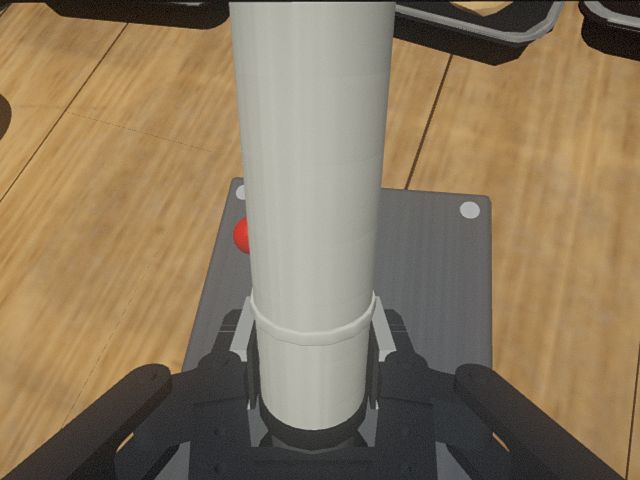

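View pics/s6.png

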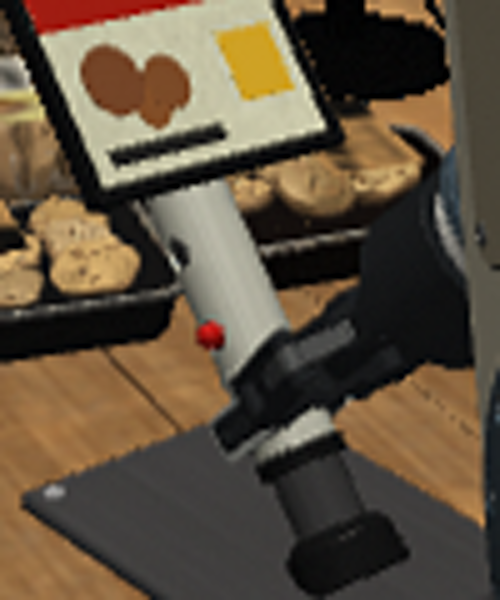

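The red button now stands out through the next hole, at (240,235) in the wrist view and (209,335) in the scene crop. I'll turn back slightly to take off the load against the hole edge, then release.

```bash
python3 -m creep '{"delta_pos": [[0,0,0],[0.3,0,0],[0.3,0,0],[0.3,0,0]], "turn": [[-0.02,0,0.003],[-0.04,0,0.006],[-0.04,0,0.006],[-0.04,0,0.006]]}' 25 60; python3 chk.py 7; python3 -m creep '{"delta_pos": [[0,0,0],[0,0,0],[0,0,0],[0,0,0],[0,0,0],[0,0,0],[0,0,0],[0,0,0]], "turn": [[0,0,0],[0,0,0],[0,0,0],[0,0,0],[0,0,0],[0,0,0],[0,0,0],[0,0,0]]}' 80;python3 chk.py 8
```

```text
time_s: 7.93
tcp_pos: [510.6, 26.4, 72.6]
ee_rot: [-2.709, -0.406, -1.017]
force: [-1.1, -2.7, -2.1]
finger_gap: 0.431
slid 40.72170050865115 perp -0.007257193944085525 0.17345171007172827 torque about m at tcp? -0.43241721297151536 [-0.63  0.49 -0.14] [-1.1 -2.7 -2.1] gap 0.43103733311422654
turn about m 0.15991430095323314 [-0.22  0.46  2.42  2.23  0.56 -1.11]
time_s: 8.7
tcp_pos: [510.6, 26.4, 72.7]
ee_rot: [-2.708, -0.407, -1.018]
force: [0.7, 0.5, 0.1]
finger_gap: 0.942
slid 40.68273415750351 perp -0.011926395326118963 0.20200602858518948 torque about m at tcp? -0.047020771556836274 [-0.14  0.3  -0.  ] [0.7 0.5 0.1] gap 0.9422426466709208
turn about m 0.16059657939963656 [-0.22  0.46  2.42  2.22  0.56 -1.11]
```

View pics/w8.png

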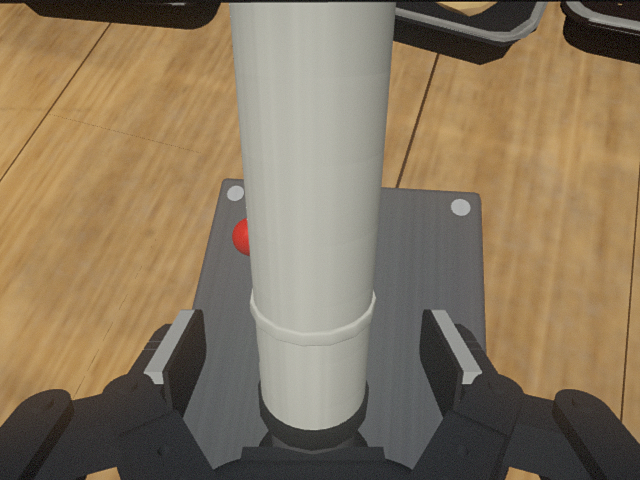

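View pics/s8.png

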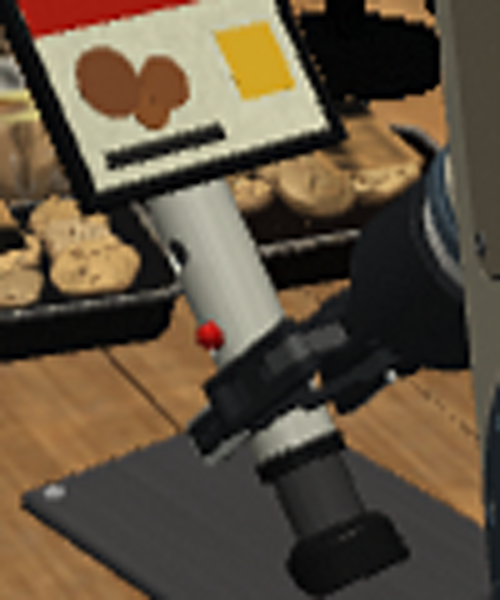

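```bash
python3 -m creep '{"delta_pos": [[0,0,-5],[-1,0,-14],[-2,0,-26],[-4,0,-40],[-6,0,-54],[-8,0,-68],[-10,0,-82],[-12,0,-96],[-14,0,-110],[-15,0,-120],[-15,0,-125],[-15,0,-125]], "turn": [[0,0,0],[0,0,0],[0,0,0],[0,0,0],[0,0,0],[0,0,0],[0,0,0],[0,0,0],[0,0,0],[0,0,0],[0,0,0],[0,0,0]]}' 85; python3 chk.py 9; python3 - <<'E'
from workcell import env
from h import *
w=env.snapshot("wrist")
f=w["frame"].astype(int); mk=(f[...,2]>2*f[...,1])&(f[...,2]>90); mk[:100]=0; v,u=np.nonzero(mk)
print("red px",u.min(),u.max(),v.min(),v.max(),"tip pred out",proj(w,sl(120,0,25)),"flush",proj(w,sl(120,0,19)))
t=env.snapshot("top"); cv2.imwrite("pics/t9.png",t["frame"])
s=env.snapshot("scene"); cv2.imwrite("pics/sf9.png",s["frame"])
E
```

```text
time_s: 9.8
tcp_pos: [423.3, -14.0, 155.5]
ee_rot: [-2.709, -0.407, -1.019]
force: [0.7, -0.0, -0.1]
finger_gap: 0.996
slid 37.60282539239015 perp -20.70290872686579 125.39934852631917 torque about m at tcp? -0.05248428102443376 [-0.11  0.27 -0.03] [ 0.7 -0.  -0.1] gap 0.996158481601732
turn about m 0.15930384886645818 [-0.45  0.14  2.53  1.63  0.56 -0.67]
red px 270 279 130 148 tip pred out [270.15726604 141.114328  ] flush [280.14116102 141.53266954]
```

View pics/w9.png

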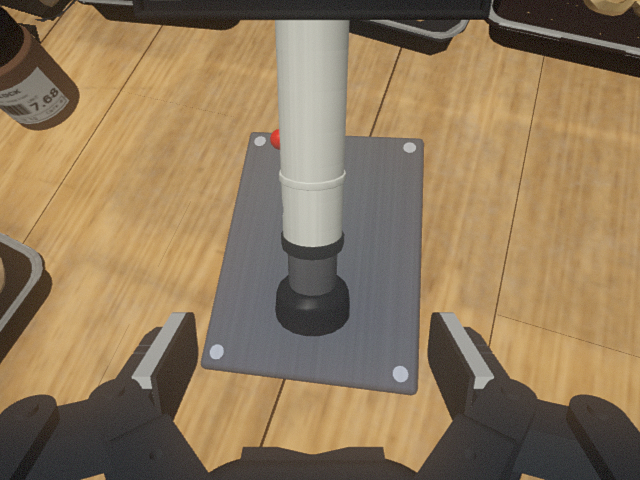

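View pics/s9.png

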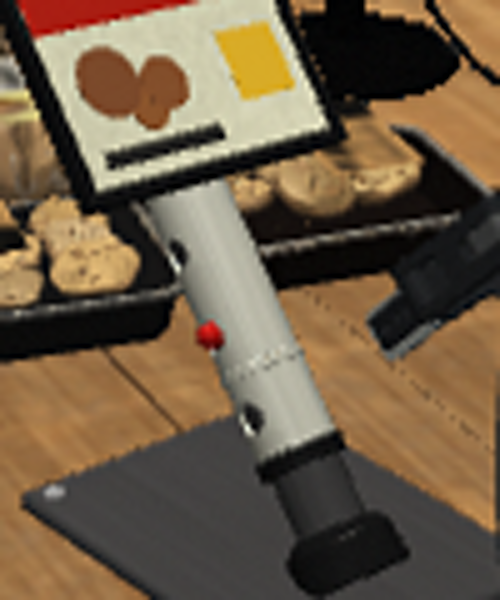

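View pics/t9.png

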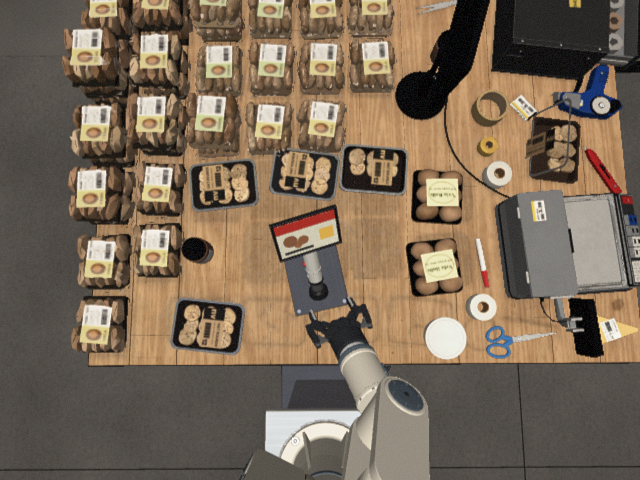

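```bash
python3 -c "
from workcell import env
print(env.job_done())"
```

```text
the job is handed in; nothing more can be done
None
```

The sign is one hole lower, and the button has sprung out through the next hole. I handed the job in at about 10 s of the 58 s allowed.

I pinched the sleeve across the button to press it flush and drew the sleeve about 40 mm down the mast. A turn of up to 0.2 rad anticlockwise let the button spring out. I then turned back 0.04 rad to take the load off the hole edge, opened the gripper and backed away about 125 mm.

**Last checks**
- **Button:** its outer edge in the wrist view is at column 270. The predictions were 270 for fully out and 280 for flush. The scene view shows the emptied first hole just below the ring.
- **Slide distance:** the arm measured 40.7 mm of travel instead of 40 mm, which is within the play of the 15 mm hole on the 12 mm button.
- **Estimate that disagreed:** from the images I had guessed the hole offset at about 0.4 rad, but the button went in with a turn of no more than 0.2 rad. The direction was right.
- **Surroundings:** in the last top view the goods look unmoved by eye; I did not measure them. The force reading was near zero with the gripper clear of the stand.

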